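Back the ratchet indexing fixture off by one notch

TASK

The ratchet indexing fixture, with a mould insert in its nest, has been turned one notch too far. With shut fingertips, push the red pin on the yellow pawl's tail so that the pawl's nose swings well clear of the toothed wheel, then push the wheel back one notch (clockwise seen from above) by one of its upright pins until the red line on the wheel meets the red line of the pointer, and then push the pawl back fully into the wheel. Only push, gently: do not touch the insert, and leave the things beside the fixture where they are.

Things in the scene. Friction and masses are not known exactly. Their poses are not given: they have to be found in the camera images.
- unit: Indexing fixture, fixed to the bench. Origin on the wheel's upright axis at bench level, x and y along the sides of its green base plate (12 mm thick, x -112 to +92, y -93 to +93 mm), z up. Its toothed wheel has 12 teeth (tips at radius 80, roots 66 mm, z 18 to 30 mm), and on it a grey face plate of radius 65 mm, top at z 36 mm. The brass nest strips (8 mm high) lie within 32 mm of the axis.
- wheel (a joint): Wheel angle, rad, positive anticlockwise from above, 0 at the start within 0.03. Backward is clockwise: one notch is -0.524. Turns stiffly (about 2 N at a pin), stays where left. With the pawl in, the teeth block it backward after about 0.07. At -0.524 the pawl's nose enters the next notch freely; farther back than about -0.59 it meets a tooth instead.
- pointer (a point): Red line on top (25 mm above the bench) of the fixed dark pointer block at the wheel's rim, 96 mm from the axis in direction 225 degrees (from x towards y) of the fixture's frame. The red line on the face plate starts one notch (30 degrees) anticlockwise of it.
- pawl (a joint): Pawl angle about its upright pivot, rad: 0 fully in (end stop), positive swings the nose out of the wheel (clockwise from above), end stop at 0.7. From about 0.17 the nose is past the tooth tips. Stiff pivot (about 1 N at the red pin): stays where it is left.
- pawl_pin (a point): Top centre of the red finger pin on the pawl's tail: upright, 12 mm thick, 30 to 66 mm above the bench, 53 mm from the pivot. With the pawl in it lies at x -96, y +108 mm in the fixture's frame; pushing it towards the fixture's +x swings the nose out, pushing it back towards -x swings the nose in. Bare bench lies under it.
- pawl_pivot (a point): Top of the pawl's pivot post, at x -86, y +56 mm in the fixture's frame, 36 mm above the bench. The nose lies 54 mm from it towards the fixture's -y and enters the wheel from its -x side.
- push_pin_a (a point): Top centre of upright pin a of the wheel: steel, 12 mm thick, 36 to 66 mm above the bench, 57 mm from the wheel's axis; at wheel angle 0 it lies in direction 195 degrees of the fixture's frame.
- push_pin_b (a point): Top centre of upright pin b of the wheel: steel, 12 mm thick, 36 to 66 mm above the bench, 57 mm from the wheel's axis; at wheel angle 0 it lies in direction 105 degrees of the fixture's frame.
- push_pin_c (a point): Top centre of upright pin c of the wheel: steel, 12 mm thick, 36 to 66 mm above the bench, 57 mm from the wheel's axis; at wheel angle 0 it lies in direction 15 degrees of the fixture's frame.
- push_pin_d (a point): Top centre of upright pin d of the wheel: steel, 12 mm thick, 36 to 66 mm above the bench, 57 mm from the wheel's axis; at wheel angle 0 it lies in direction 285 degrees of the fixture's frame.
- insert: Steel mould insert, 34 x 46 x 24 mm, loose in the nest on the wheel, origin at the centre of its underside, its top 60 mm above the bench. Rides round with the wheel; not to be touched.
- tool_handle: Brown wooden file handle, 25 x 99 x 25 mm, lying, on the bench beside the fixture; leave alone. Origin at the centre of its underside.
- felt_bob: Felt polishing bob with upright shank, 22 x 22 x 48 mm, on the bench behind the fixture; leave alone. Origin at the centre of its underside.
- paste_pot: Paste pot with yellow lid, 57 mm in diameter, 36 mm high, on the bench beside the fixture; leave alone. Origin at the centre of its underside.

How it is judged:
By the outcome, as a careful person would: the job done as asked, in the order asked, and still so for the second after the job is handed in, with the robot touching nothing.
It also fails if it takes over 64 s, if anything falls off the work surface, if the arm or the gripper's body presses on something with over 40 N, if the wrist force passes 120 N, or if a joint passes its speed limit or range.

ROBOT

A 6-joint arm with a two-finger parallel gripper is mounted at the origin on a cart in front of the work surface, level with it; the furniture and walls round the work are solid. World frame = base frame: x ahead of the robot, y to its left, z up, the work surface at z = 0. Lengths are in mm, angles in rad, forces in N, time in s.
With the tool pointing down it reaches from about 300 to 775 mm from the base axis. Payload 14.6 kg.
Tool frame: the origin (TCP) lies midway between the tips of the shut fingers; the grasp point (between the pads) lies 19 mm behind it; z points along the fingers, y is the direction in which the jaws open and shut (so a half turn about z gives the same grasp; the last joint's range is limited). The gripper opens to 94 mm and grips with 3 to 60 N. Pads are 16 mm wide; open, the fingers measure 119 mm over their backs; the gripper's body (75 mm by 177 mm) begins 78 mm behind the grasp point.
Start: joints at [1.166, 0.3, 1.521, -0, 1.321, -0.067], TCP at [182.274, 518.908, 205.446] pointing down, gripper open.
Joint ranges: [-3.03, 3.03], [-0.79, 2.21], [0.23, 2.52], [-1.04, 4.18], [0, 3.07], [-2.55, 2.55]. Speed limits (rad/s): [2.22, 2.22, 2.57, 3.14, 3.14, 3.14].

INTERFACE

Orientations are given as [roll, pitch, yaw] about the fixed x, y, z axes, in that order (R = Rz(yaw) Ry(pitch) Rx(roll)).
In Python, from cell import manip gives the robot as it stands.
- The arm moves only by the tool play_rows, never from a script. Its argument "commands" is a list of rows, each an object of numbers: "x", "y", "z": the shift along the tool's x, y, z in m; "wx", "wy", "wz": the turn, a rotation vector about the tool's x, y, z in degrees; "grip": the opening, from 0 (shut) to 1 (fully open). In form: [{"x": .., "y": .., "z": .., "wx": .., "wy": .., "wz": .., "grip": ..}, ...]. A call has 1 to 20 rows; each row shifts and turns the commanded pose from where the row before left it, along the tool's axes as they then stand; what a row does not reach is not made up. A row lasts 1/8 s, in which the tool goes at most 62.5 mm and 10.7 degrees, less where a joint would pass 70% of its speed; a pose out of reach is approached as far as the arm can. A call is refused whole if a number of a shift passes 0.0625 or a number of a turn 10.7, either way. A call with a gripper value outside its range is refused whole. The fingers move at their own pace and stop on an object; "squeeze" is the grip in N (left out, the last holds). Time passes only in rows, so rows that do not move let the fingers close. It gives the time, the measured TCP pose, the force and the opening at its end, in the units of the state.
- manip.read_state(): the state, without advancing time (a new reading comes with each control period).
- manip.camera(name): name is "scene" or "side" or "wrist"; returns (picture, depth): 480x640x3 uint8, red, green, blue; 480x640 float32, mm along the optical axis (not along the pixel's ray), 0 where there is no reading.
- manip.camera_info(name): a dict with "intrinsics" (3x3 intrinsics, pixels), "k1" (the pictures are not rectified: a ray, as slopes to the right and down, at radius r is drawn at 1 + k1 r^2 times it, then the intrinsics apply), "camera_from_world" (4x4, takes a point from world to camera coordinates); the wrist camera has in their place "tool_from_camera" (4x4, takes a point from camera to tool coordinates, whose origin is the TCP and whose axes are the flange's). Camera axes: x right, y up, looking along -z (the intrinsics and any distortion apply to the point x, -y, -z); pixel columns grow to the right and rows downward; lengths in mm; the calibration is good to about 2 mm. A picture is of the moment at which its call begins: read the wrist's pose just before it. camera_info takes no time and is no camera call.
- manip.sign_off(): hands the job in, once; it reports no verdict.
The state is a dict: "clock": time; "joints": joint angles; "qd": joint speeds; "effort": joint torques, N m; "eef_pos": TCP position; "eef_rot": TCP orientation; "wrist_force": force on the tool from outside, world axes, zero at the start; "moment": the same for the moment, N m; "finger_gap": finger opening in mm.
Only numpy, scipy, OpenCV 4.12 (cv2) and the standard library are available. Lean on these libraries where they do the work, as an engineer would, in place of code of your own. Each camera call takes 0.05 s, during which the arm holds its last target.

## Working session

There is one attempt and no reset: what is moved stays moved. The work goes in short steps, Python scripts to look and compute and a tool call to move; the robot and the scene stay as the last step left them, time stands still between calls to the robot, and variables do not carry over. Pictures are saved under pics/ and viewed, and the job is handed in when it is done.

Besides the shell and the picture viewer there is one more tool, called after ">>>" as a command line: name --argument value ..., lists and objects as JSON in quotes. play_rows: Moves the arm, as the interface text tells. Its arguments: {"type":"object","properties":{"commands":{"type":"array"},"squeeze":{"type":"number"}},"required":["commands"]}

```bash
ls; mkdir -p pics; python3 - <<'E'
from cell import manip
import cv2,numpy as np
np.set_printoptions(suppress=True,precision=4)
s=manip.read_state();print(s)
for n in ["scene","side","wrist"]:
    p,d=manip.camera(n);cv2.imwrite(f"pics/{n}0.png",p[:,:,::-1]);np.save(f"pics/{n}0_d.npy",d)
    print(n,manip.camera_info(n))
E
```

```text
pics
{'clock': 0.0, 'joints': array([ 1.1664,  0.3005,  1.5216, -0.    ,  1.3207, -0.0666]), 'qd': array([-0.0006,  0.0008, -0.0003,  0.0009,  0.    ,  0.0002]), 'effort': array([  0.0002, -53.1803, -35.2742,   0.0708,   0.0244,  -0.0001]), 'eef_pos': array([182.161 , 518.6725, 204.8662]), 'eef_rot': array([-3.1404, -0.0001,  2.8038]), 'wrist_force': array([-0.4336, -0.532 , -0.4404]), 'moment': array([ 0.0077, -0.0507,  0.0176]), 'finger_gap': 93.94641506685717}
scene {'intrinsics': array([[575.1048,   0.    , 330.3323],
       [  0.    , 575.1048, 233.8687],
       [  0.    ,   0.    ,   1.    ]]), 'k1': 0.005177956731742926, 'camera_from_world': array([[  -0.8854,   -0.4645,    0.0172,  670.9738],
       [   0.3579,   -0.6576,    0.6629,  -76.1599],
       [  -0.2966,    0.5931,    0.7485, -906.9452],
       [   0.    ,    0.    ,    0.    ,    1.    ]])}
side {'intrinsics': array([[568.0096,   0.    , 322.0854],
       [  0.    , 568.0096, 236.0197],
       [  0.    ,   0.    ,   1.    ]]), 'k1': -0.14206815532927455, 'camera_from_world': array([[  -0.8933,   -0.4493,    0.0148,  664.39  ],
       [   0.3652,   -0.7061,    0.6067,  -63.0376],
       [  -0.2621,    0.5473,    0.7948, -944.2792],
       [   0.    ,    0.    ,    0.    ,    1.    ]])}
wrist {'intrinsics': array([[410.6776,   0.    , 319.6983],
       [  0.    , 410.6776, 243.7372],
       [  0.    ,   0.    ,   1.    ]]), 'k1': -0.04405169113216479, 'tool_from_camera': array([[  -0.0007,    0.9604,    0.2787,   81.0338],
       [   1.    ,    0.0006,    0.0006,   -0.2318],
       [   0.0004,    0.2787,   -0.9604, -179.3558],
       [   0.    ,    0.    ,    0.    ,    1.    ]])}
```

View pics/scene0.png

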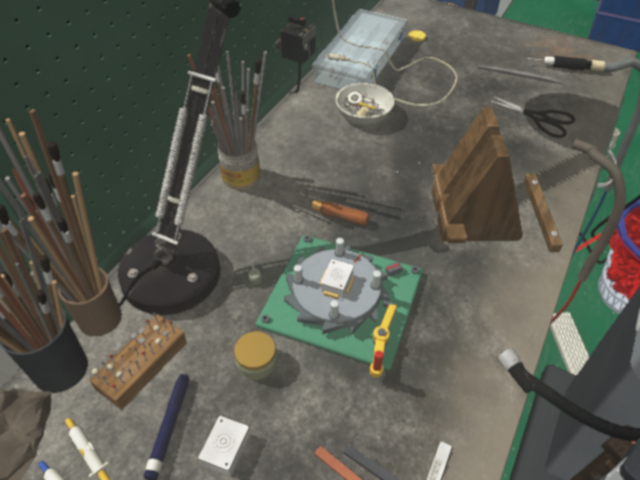

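View pics/side0.png

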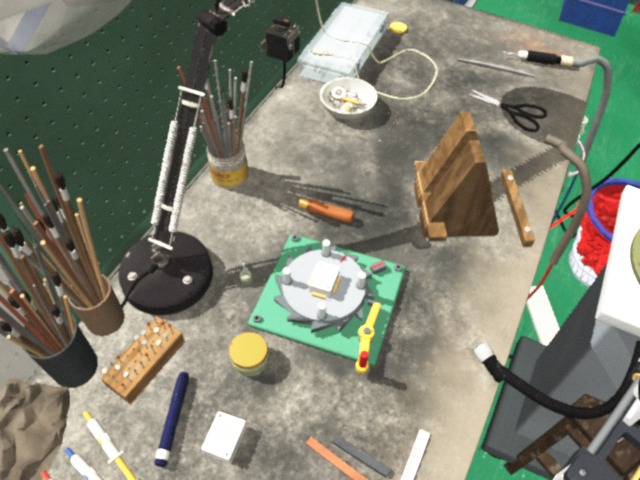

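View pics/wrist0.png

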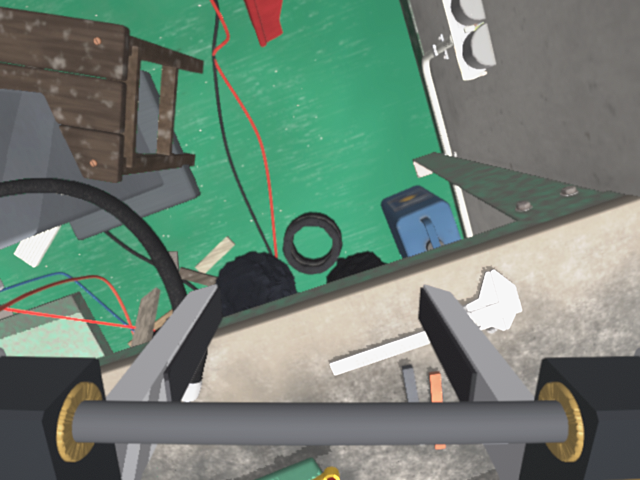

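```bash
cat > h.py <<'E'
from cell import manip
import cv2,numpy as np
np.set_printoptions(suppress=True,precision=3)
def ray(n,u,v,T=None):
    i=manip.camera_info(n);K=i["intrinsics"];k=i["k1"]
    a=np.array([(u-K[0,2])/K[0,0],(v-K[1,2])/K[1,1]]);b=a.copy()
    for _ in range(20): b=a/(1+k*(b@b))
    d=np.array([b[0],-b[1],-1.])
    M=np.linalg.inv(i["camera_from_world"]) if T is None else T@i["tool_from_camera"]
    return M[:3,3],M[:3,:3]@d
def onz(n,u,v,z,T=None):
    o,d=ray(n,u,v,T);return o+d*(z-o[2])/d[2]
def tooT(s):
    from scipy.spatial.transform import Rotation as R
    T=np.eye(4);T[:3,:3]=R.from_euler('xyz',s["eef_rot"]).as_matrix();T[:3,3]=s["eef_pos"];return T
def proj(n,P,T=None):
    i=manip.camera_info(n);K=i["intrinsics"];k=i["k1"]
    M=i["camera_from_world"] if T is None else np.linalg.inv(T@i["tool_from_camera"])
    P=np.atleast_2d(P);c=P@M[:3,:3].T+M[:3,3]
    a=np.c_[c[:,0]/-c[:,2],-c[:,1]/-c[:,2]];r=(a**2).sum(1,keepdims=True)
    a=a*(1+k*r);return a*[K[0,0],K[1,1]]+[K[0,2],K[1,2]]
E
python3 - <<'E'
import cv2
for n,(x,y) in {"scene":(240,225),"side":(230,225)}.items():
    p=cv2.imread(f"pics/{n}0.png")[y:y+160,x:x+200]
    cv2.imwrite(f"pics/{n}0c.png",cv2.resize(p,None,fx=4,fy=3.75*4/3.75,interpolation=cv2.INTER_CUBIC)[:600])
E
python3 -c "
import cv2
for n in ['scene','side']: print(cv2.imread(f'pics/{n}0c.png').shape)"
```

```text
(600, 800, 3)
(600, 800, 3)
```

View pics/scene0c.png

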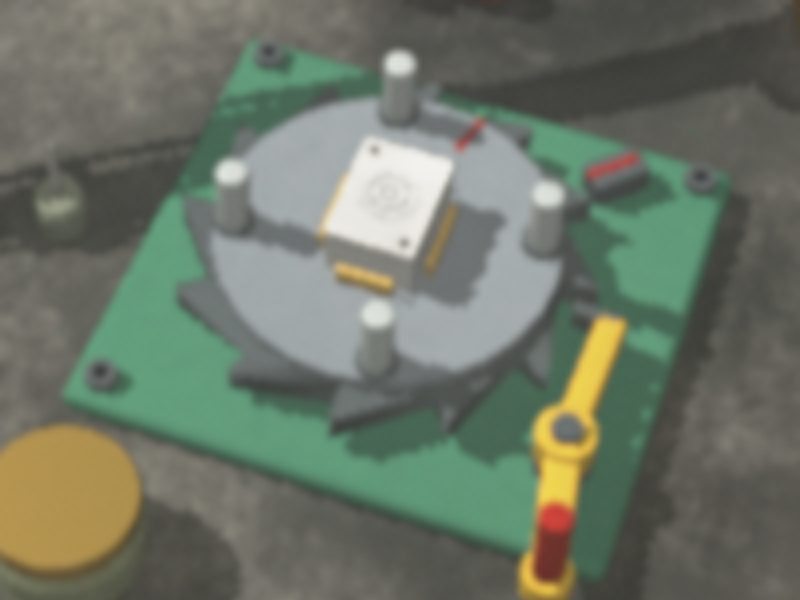

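View pics/side0c.png

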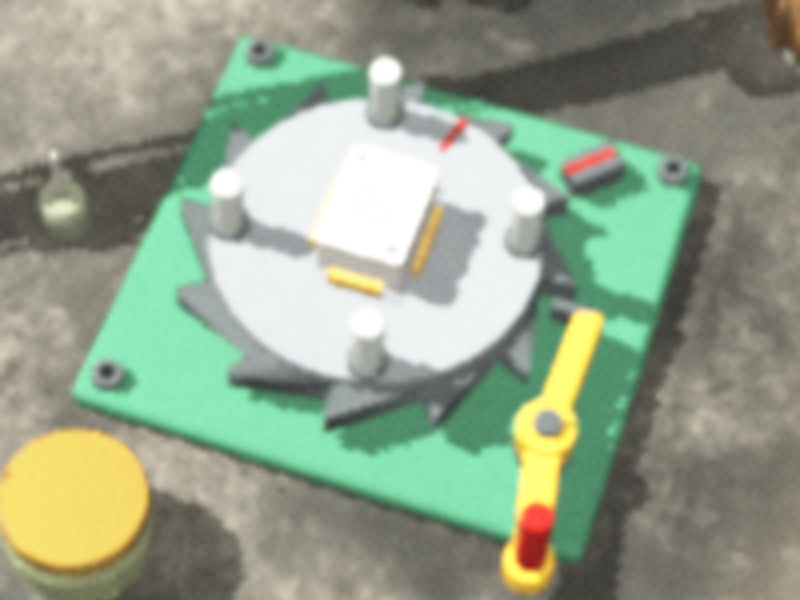

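```bash
cat >> h.py <<'E'
def rig(A,B):
    ca,cb=A.mean(0),B.mean(0);H=(A-ca).T@(B-cb)
    th=np.arctan2(H[0,1]-H[1,0],H[0,0]+H[1,1]);R=np.array([[np.cos(th),-np.sin(th)],[np.sin(th),np.cos(th)]])
    return th,cb-R@ca,R
E
python3 - <<'E'
from h import *
def pol(r,a):a=np.radians(a);return [r*np.cos(a),r*np.sin(a)]
mod=dict(a=(*pol(57,195),66),b=(*pol(57,105),66),c=(*pol(57,15),66),d=(*pol(57,285),66),pp=(-96,108,66),pv=(-86,56,36),
c1=(-112,-93,12),c2=(92,-93,12),c3=(92,93,12),c4=(-112,93,12))
px={"scene":((240,225),dict(a=(548,192),b=(377,314),c=(231,171),d=(399,63),pp=(555,517),pv=(569,428),c1=(730,182),c2=(250,42),c3=(66,396),c4=(598,576))),
"side":((230,225),dict(a=(527,200),b=(367,323),c=(226,182),d=(385,70),pp=(538,516),pv=(548,423),c1=(700,175),c2=(243,39),c3=(76,394),c4=(580,556)))}
for n,(o,q) in px.items():
    W=np.array([onz(n,o[0]+u/4,o[1]+v/4,mod[k][2])[:2] for k,(u,v) in q.items()])
    A=np.array([mod[k][:2] for k in q])
    th,t,R=rig(A,W);print(n,th,np.degrees(th),t)
    for k,r,w in zip(q,W-(A@R.T+t),W):print(k,w,r)
E
```

```text
scene 0.1328747472823297 7.613162223144897 [568.836 341.701]
a [517.21  317.358] [ 0.992 -2.426]
b [546.794 393.147] [-0.125 -1.172]
c [621.52  363.058] [ 0.066 -0.56 ]
d [591.799 288.515] [ 1.046 -0.568]
pp [460.626 435.597] [ 1.252 -0.434]
pv [475.698 385.052] [-0.477 -0.762]
c1 [470.504 239.117] [0.36  4.434]
c2 [670.292 265.166] [-2.054  3.457]
c3 [644.818 444.035] [-2.886 -2.036]
c4 [447.328 419.11 ] [1.826 0.067]
side 0.13261837283529343 7.598473049354719 [569.414 341.69 ]
a [517.941 318.364] [ 1.15  -1.423]
b [547.506 393.475] [-0.004 -0.839]
c [622.395 363.031] [ 0.358 -0.562]
d [592.572 288.282] [ 1.255 -0.785]
pp [460.793 435.177] [ 0.817 -0.871]
pv [476.802 385.219] [ 0.037 -0.607]
c1 [471.041 240.539] [0.346 5.842]
c2 [670.476 264.745] [-2.428  3.074]
c3 [645.509 443.796] [-2.8   -2.242]
c4 [447.37  417.475] [ 1.269 -1.588]
```

>>> play_rows --commands '[{"x":-0.033,"grip":0},{"x":-0.033,"wz":-4,"grip":0},{"x":-0.033,"wz":-4,"grip":0},{"x":-0.033,"wz":-4,"grip":0},{"x":-0.033,"wz":-5,"grip":0},{"x":-0.033,"wz":-5,"grip":0},{"x":-0.033,"wz":-5,"grip":0},{"grip":0},{"grip":0}]' --squeeze 10

```text
$.commands[0]: bad value
```

```bash
python3 - <<'E'
from h import *
s=manip.read_state();print(s);T=tooT(s);np.save("pics/T1.npy",T)
p,d=manip.camera("wrist");cv2.imwrite("pics/w1.png",p[:,:,::-1])
E
```

```text
{'clock': 0.15, 'joints': array([ 1.166,  0.3  ,  1.521,  0.   ,  1.321, -0.067]), 'qd': array([ 0.001, -0.002, -0.003,  0.   ,  0.001, -0.001]), 'effort': array([ -0.001, -53.196, -35.282,   0.071,   0.024,  -0.   ]), 'eef_pos': array([182.224, 518.743, 205.005]), 'eef_rot': array([-3.141, -0.   ,  2.804]), 'wrist_force': array([-0.471, -0.19 , -0.361]), 'moment': array([-0.01 ,  0.012, -0.016]), 'finger_gap': 94.0366930081009}
```

View pics/w1.png

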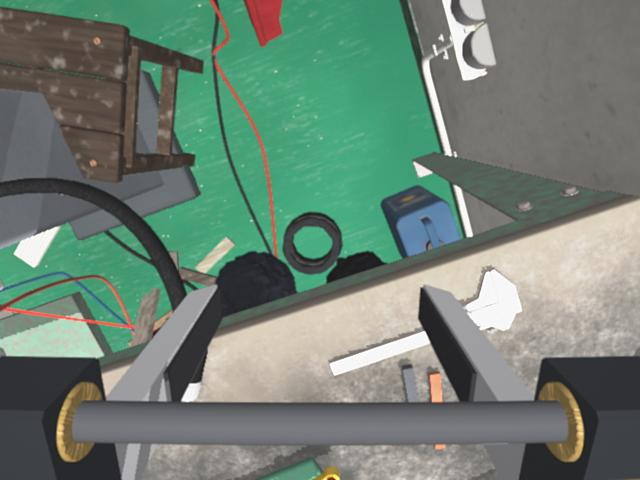

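>>> play_rows --commands '[{"x":-0.043,"y":0,"z":0,"wx":0,"wy":0,"wz":0,"grip":0},{"x":-0.044,"y":0,"z":0,"wx":0,"wy":0,"wz":0,"grip":0},{"x":-0.044,"y":0,"z":0,"wx":0,"wy":0,"wz":0,"grip":0},{"x":-0.044,"y":0,"z":0,"wx":0,"wy":0,"wz":0,"grip":0},{"x":-0.044,"y":0,"z":0,"wx":0,"wy":0,"wz":0,"grip":0},{"x":-0.044,"y":0,"z":0,"wx":0,"wy":0,"wz":0,"grip":0},{"x":0,"y":0,"z":0,"wx":0,"wy":0,"wz":-9,"grip":0},{"x":0,"y":0,"z":0,"wx":0,"wy":0,"wz":-9,"grip":0},{"x":0,"y":0,"z":0,"wx":0,"wy":0,"wz":-9,"grip":0},{"x":0,"y":0,"z":0,"wx":0,"wy":0,"wz":0,"grip":0}]' --squeeze 10

```text
clock: 1.45
eef_pos: [430.4, 431.7, 205.2]
eef_rot: [-3.141, -0.0, -3.009]
wrist_force: [-0.2, 0.2, 0.7]
finger_gap: 0.1
```

```bash
python3 - <<'E'
from h import *
s=manip.read_state();print(s);T=tooT(s);np.save("pics/T1.npy",T)
p,d=manip.camera("wrist");cv2.imwrite("pics/w1.png",p[:,:,::-1])
E
```

```text
{'clock': 1.45, 'joints': array([ 0.727,  0.434,  1.339, -0.   ,  1.369, -0.976]), 'qd': array([ 0.001, -0.002, -0.   , -0.001,  0.001,  0.091]), 'effort': array([ -0.075, -61.235, -35.804,   0.018,   0.075,  -1.783]), 'eef_pos': array([430.379, 431.667, 205.229]), 'eef_rot': array([-3.141, -0.   , -3.009]), 'wrist_force': array([-0.175,  0.237,  0.651]), 'moment': array([ 0.044, -0.028,  0.027]), 'finger_gap': 0.0685915006636362}
```

View pics/w1.png

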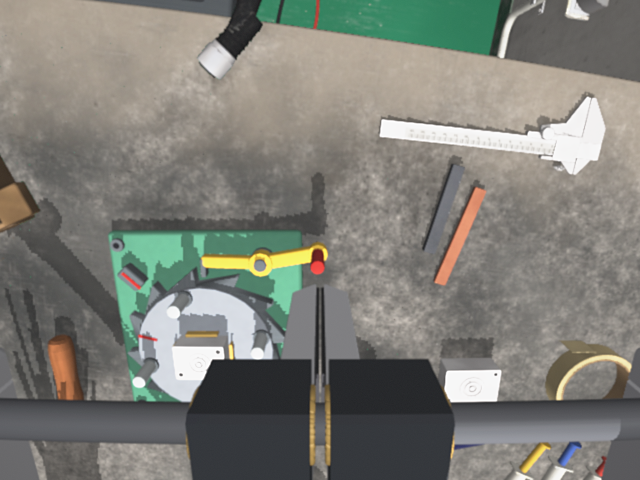

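```bash
python3 - <<'E'
from h import *
T=np.load("pics/T1.npy")
p=cv2.imread("pics/w1.png")
print("tcp",proj("wrist",T[:3,3],T))
c=np.radians(7.65);R=np.array([[np.cos(c),-np.sin(c)],[np.sin(c),np.cos(c)]]);t=np.array([569.2,341.1])
for nm,P in dict(pp=(-96,108,66),pv=(-86,56,36),c1=(-112,-93,12),c4=(-112,93,12)).items():
    P=np.array(P,float);w=np.r_[R@P[:2]+t,P[2]];print(nm,w,proj("wrist",w,T))
cv2.imwrite("pics/w1c.png",cv2.resize(p[220:370,110:340],None,fx=3.4,fy=3.4,interpolation=cv2.INTER_CUBIC))
E
```

```text
tcp [[320.599 302.7  ]]
pp [459.677 435.359  66.   ] [[320.162 265.256]]
pv [476.511 385.153  36.   ] [[262.277 264.879]]
c1 [470.577 234.018  12.   ] [[108.038 230.602]]
c4 [445.817 418.363  12.   ] [[304.103 230.151]]
```

View pics/w1c.png

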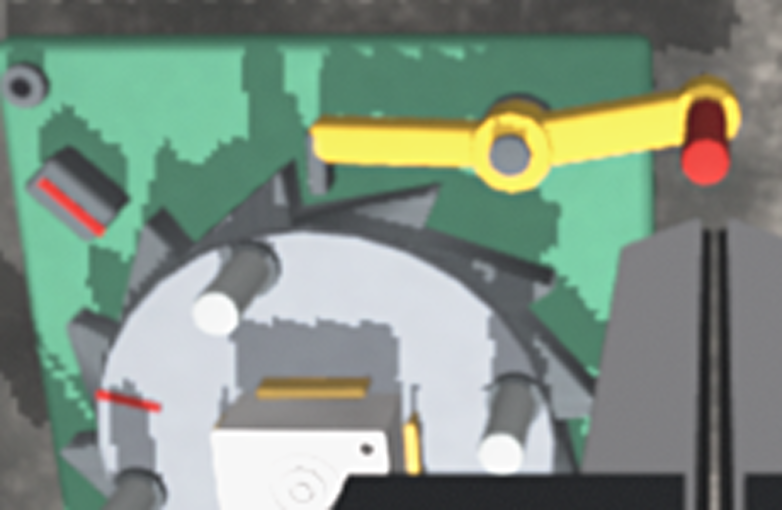

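>>> play_rows --commands '[{"x":0,"y":0,"z":0.05,"wx":0,"wy":0,"wz":0,"grip":0},{"x":0,"y":0,"z":0.05,"wx":0,"wy":0,"wz":0,"grip":0},{"x":0,"y":0,"z":0.04,"wx":0,"wy":0,"wz":0,"grip":0},{"x":0,"y":0,"z":0.019,"wx":0,"wy":0,"wz":0,"grip":0},{"x":-0.005,"y":0,"z":0,"wx":0,"wy":0,"wz":0,"grip":0},{"x":-0.005,"y":0,"z":0,"wx":0,"wy":0,"wz":0,"grip":0},{"x":0,"y":0,"z":0,"wx":0,"wy":0,"wz":0,"grip":0}]'

```text
clock: 2.38
eef_pos: [441.3, 433.5, 47.9]
eef_rot: [3.14, 0.002, -3.009]
wrist_force: [-0.2, 0.2, -0.2]
finger_gap: 0.6
```

```bash
python3 - <<'E'
from h import *
s=manip.read_state();print(s["eef_pos"],s["wrist_force"]);T=tooT(s)
p,d=manip.camera("side");cv2.imwrite("pics/s2.png",p[:,:,::-1])
cv2.imwrite("pics/s2c.png",cv2.resize(p[225:385,230:430,::-1],None,fx=4,fy=3.75,interpolation=cv2.INTER_CUBIC))
p,d=manip.camera("wrist");cv2.imwrite("pics/w2.png",p[:,:,::-1])
E
```

```text
[441.288 433.548  47.914] [-0.166  0.167 -0.217]
```

View pics/s2c.png

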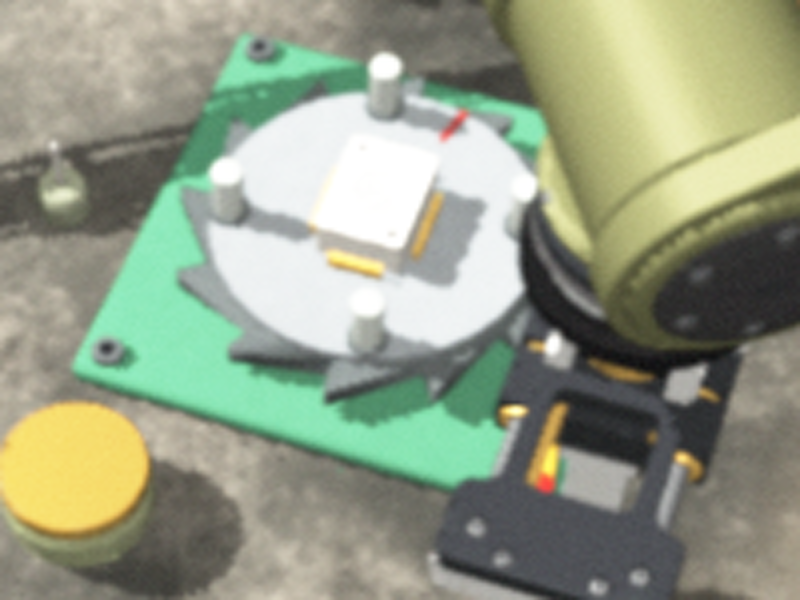

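View pics/w2.png

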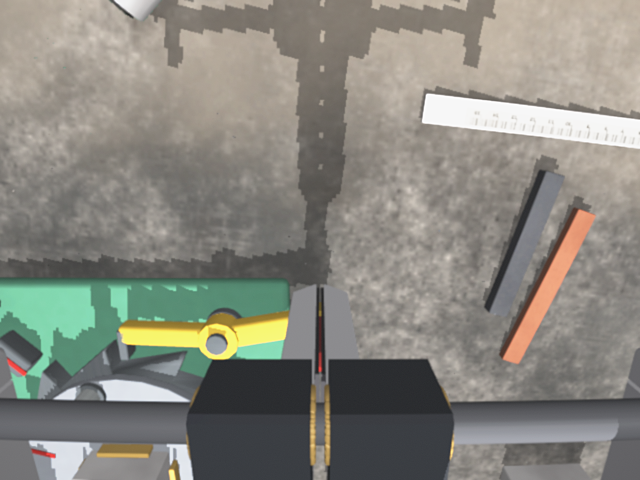

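>>> play_rows --commands '[{"x":-0.003,"y":0,"z":0,"wx":0,"wy":0,"wz":0,"grip":0},{"x":-0.003,"y":0,"z":0,"wx":0,"wy":0,"wz":0,"grip":0},{"x":-0.003,"y":0,"z":0,"wx":0,"wy":0,"wz":0,"grip":0},{"x":-0.003,"y":0,"z":0,"wx":0,"wy":0,"wz":0,"grip":0},{"x":-0.003,"y":0,"z":0,"wx":0,"wy":0,"wz":0,"grip":0}]'

```text
clock: 3.1
eef_pos: [455.3, 435.1, 46.4]
eef_rot: [-3.142, -0.0, -3.008]
wrist_force: [-0.8, 0.2, 0.2]
finger_gap: 0.7
```

>>> play_rows --commands '[{"x":-0.003,"y":0,"z":0,"wx":0,"wy":0,"wz":0,"grip":0},{"x":-0.003,"y":0,"z":0,"wx":0,"wy":0,"wz":0,"grip":0},{"x":-0.003,"y":0,"z":0,"wx":0,"wy":0,"wz":0,"grip":0},{"x":-0.003,"y":0,"z":0,"wx":0,"wy":0,"wz":0,"grip":0}]'

```text
clock: 3.6
eef_pos: [467.3, 436.5, 46.4]
eef_rot: [-3.141, -0.0, -3.008]
wrist_force: [-1.1, -1.6, -0.2]
finger_gap: 0.7
```

```bash
python3 - <<'E'
from h import *
s=manip.read_state();print(s["eef_pos"],s["wrist_force"]);T=tooT(s)
p,d=manip.camera("wrist");cv2.imwrite("pics/w3.png",p[:,:,::-1])
E
```

```text
[467.281 436.492  46.382] [-1.061 -1.567 -0.198]
```

View pics/w3.png

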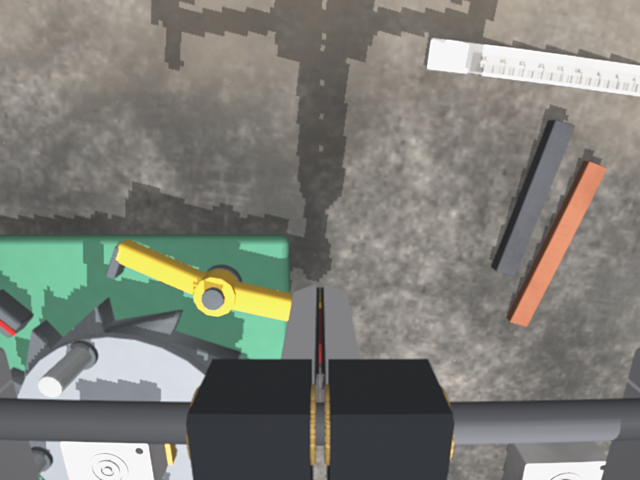

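>>> play_rows --commands '[{"x":0.01,"y":0,"z":0,"wx":0,"wy":0,"wz":0,"grip":0},{"x":0,"y":0,"z":-0.03,"wx":0,"wy":0,"wz":0,"grip":0},{"x":0,"y":0,"z":-0.03,"wx":0,"wy":0,"wz":0,"grip":0},{"x":-0.02,"y":-0.018,"z":0,"wx":0,"wy":0,"wz":0,"grip":0},{"x":-0.02,"y":-0.018,"z":0,"wx":0,"wy":0,"wz":0,"grip":0},{"x":-0.02,"y":-0.018,"z":0,"wx":0,"wy":0,"wz":0,"grip":0},{"x":0,"y":0,"z":0,"wx":0,"wy":0,"wz":0,"grip":0},{"x":0,"y":0,"z":0,"wx":0,"wy":0,"wz":0,"grip":0}]'

```text
clock: 4.65
eef_pos: [523.0, 390.2, 106.4]
eef_rot: [3.142, -0.0, -3.008]
wrist_force: [-1.2, -0.0, -0.6]
finger_gap: 1.0
```

```bash
python3 - <<'E'
from h import *
s=manip.read_state();print(s["eef_pos"],s["wrist_force"]);T=tooT(s);np.save("pics/T4.npy",T)
for n in ["wrist","side"]:
    p,d=manip.camera(n);cv2.imwrite(f"pics/{n}4.png",p[:,:,::-1])
E
```

```text
[523.012 390.229 106.434] [-1.212 -0.045 -0.63 ]
```

View pics/wrist4.png

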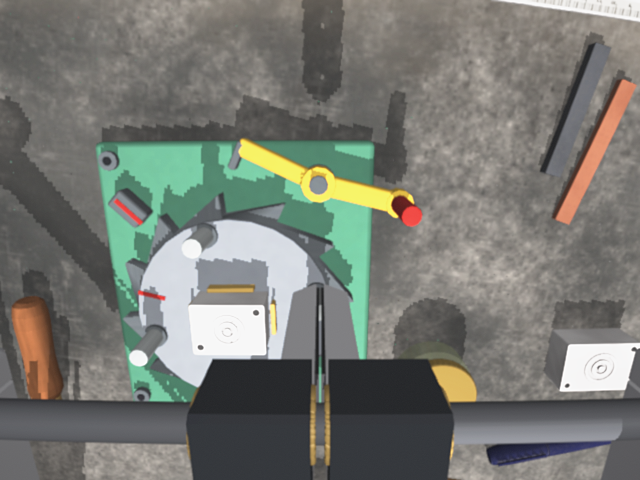

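View pics/side4.png

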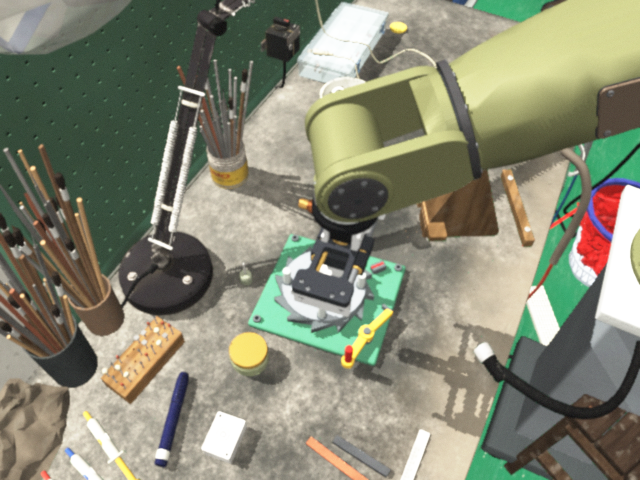

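>>> play_rows --commands '[{"x":0,"y":0,"z":0.03,"wx":0,"wy":0,"wz":0,"grip":0},{"x":0,"y":0,"z":0.03,"wx":0,"wy":0,"wz":0,"grip":0},{"x":0,"y":0,"z":0,"wx":0,"wy":0,"wz":0,"grip":0},{"x":-0.003,"y":0,"z":0,"wx":0,"wy":0,"wz":0,"grip":0},{"x":-0.003,"y":0,"z":0,"wx":0,"wy":0,"wz":0,"grip":0},{"x":-0.003,"y":0,"z":0,"wx":0,"wy":0,"wz":0,"grip":0},{"x":-0.003,"y":0,"z":0,"wx":0,"wy":0,"wz":0,"grip":0},{"x":-0.003,"y":0,"z":0,"wx":0,"wy":0,"wz":0,"grip":0}]'

```text
clock: 5.75
eef_pos: [538.7, 391.9, 46.5]
eef_rot: [3.142, -0.0, -3.008]
wrist_force: [-3.1, 0.3, 1.2]
finger_gap: 0.7
```

>>> play_rows --commands '[{"x":-0.003,"y":0,"z":0,"wx":0,"wy":0,"wz":0,"grip":0},{"x":-0.003,"y":0,"z":0,"wx":0,"wy":0,"wz":0,"grip":0},{"x":-0.003,"y":0,"z":0,"wx":0,"wy":0,"wz":0,"grip":0},{"x":-0.003,"y":0,"z":0,"wx":0,"wy":0,"wz":0,"grip":0},{"x":-0.003,"y":0,"z":0,"wx":0,"wy":0,"wz":0,"grip":0}]'

```text
clock: 6.38
eef_pos: [553.7, 393.8, 46.4]
eef_rot: [-3.142, -0.0, -3.008]
wrist_force: [-3.0, 2.0, -0.8]
finger_gap: 0.4
```

```bash
python3 - <<'E'
from h import *
s=manip.read_state();print(s["eef_pos"],s["wrist_force"]);T=tooT(s);np.save("pics/T5.npy",T)
for n in ["wrist","side"]:
    p,d=manip.camera(n);cv2.imwrite(f"pics/{n}5.png",p[:,:,::-1])
E
```

```text
[553.739 393.808  46.385] [-3.038  1.951 -0.76 ]
```

View pics/wrist5.png

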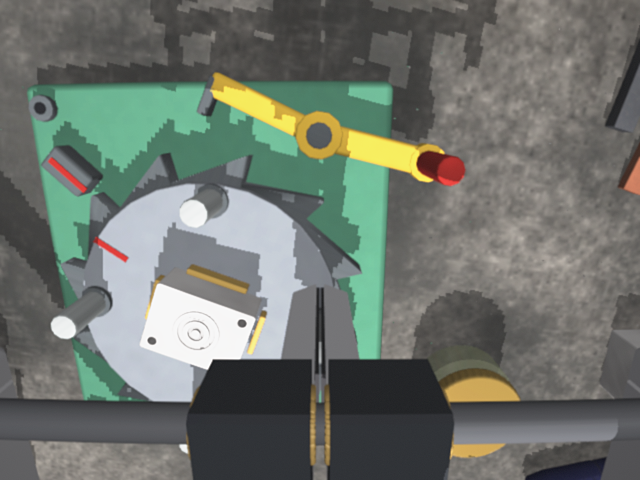

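View pics/side5.png

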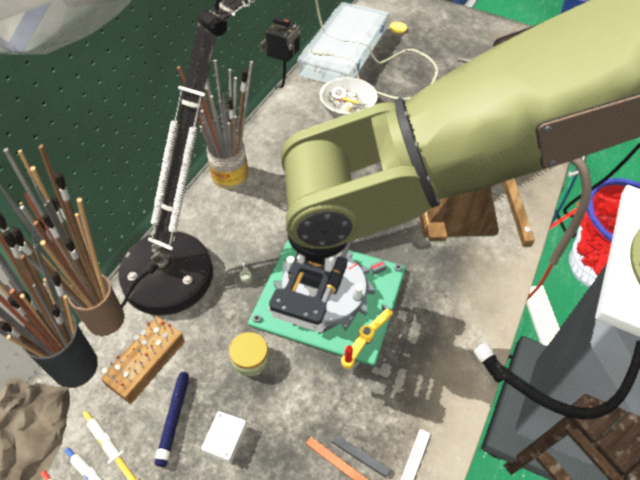

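```bash
cat >> h.py <<'E'
def redlines(n,img,T=None,roi=None):
    """img RGB; returns list of (area, centroid px, end pts)"""
    hsv=cv2.cvtColor(img,cv2.COLOR_RGB2HSV)
    m=(((hsv[...,0]<6)|(hsv[...,0]>172))&(hsv[...,1]>150)&(hsv[...,2]>90)).astype(np.uint8)
    if roi: 
        q=np.zeros_like(m);x0,y0,x1,y1=roi;q[y0:y1,x0:x1]=1;m*=q
    k,l,st,c=cv2.connectedComponentsWithStats(m)
    out=[]
    for i in range(1,k):
        if st[i,4]<12: continue
        ys,xs=np.nonzero(l==i);P=np.c_[xs,ys].astype(float);mu=P.mean(0)
        u=np.linalg.svd(P-mu,full_matrices=False)[2][0];t=(P-mu)@u
        out.append((st[i,4],mu,mu+u*t.min(),mu+u*t.max()))
    return out
def rep(n,img,T=None,roi=None,C=(569.4,341.0),th=0.1335):
    C=np.array(C)
    for a,mu,e0,e1 in redlines(n,img,T,roi):
        for z in (25,36):
            w,w0,w1=[onz(n,*q,z,T)[:2] for q in (mu,e0,e1)]
            d=w1-w0; 
            if d@(w-C)<0:d=-d
            r=w-C
            print(a,mu.round(1),"z",z,"world",w,"r",round(np.hypot(*r),1),"dirC",round(np.degrees(np.arctan2(r[1],r[0])-th)%360,2),"segdir",round(np.degrees(np.arctan2(d[1],d[0])-th)%360,2),"len",round(np.hypot(*d),1))
E
python3 - <<'E'
from h import *
for k in (4,5):
    T=np.load(f"pics/T{k}.npy");print(k);rep("wrist",cv2.imread(f"pics/wrist{k}.png")[:,:,::-1].copy(),T,(40,100,230,330))
print("side0");rep("side",cv2.imread("pics/side0.png")[:,:,::-1].copy(),None,(330,240,395,280))
print("scene0");rep("scene",cv2.imread("pics/scene0.png")[:,:,::-1].copy(),None,(345,240,410,280))
E
```

```text
4
123 [128.  211.5] z 25 world [512.457 262.041] r 97.4 dirC 226.55 segdir 225.26 len 20.9
123 [128.  211.5] z 36 world [509.513 266.981] r 95.2 dirC 223.38 segdir 225.26 len 20.0
75 [151.1 294.9] z 25 world [569.64  278.256] r 62.7 dirC 262.57 segdir 255.73 len 18.3
75 [151.1 294.9] z 36 world [564.284 282.512] r 58.7 dirC 257.35 segdir 255.73 len 17.5
5
250 [ 67.5 174.9] z 25 world [512.432 262.05 ] r 97.4 dirC 226.54 segdir 225.15 len 21.9
250 [ 67.5 174.9] z 36 world [510.29  268.666] r 93.4 dirC 223.1 segdir 225.15 len 20.7
169 [110.  248.9] z 25 world [548.17  283.224] r 61.6 dirC 242.17 segdir 234.04 len 18.6
169 [110.  248.9] z 36 world [544.07 288.68] r 58.1 dirC 236.52 segdir 234.04 len 17.6
side0
scene0
```

>>> play_rows --commands '[{"x":-0.0025,"y":0,"z":0,"wx":0,"wy":0,"wz":0,"grip":0},{"x":-0.0025,"y":0,"z":0,"wx":0,"wy":0,"wz":0,"grip":0},{"x":-0.002,"y":0,"z":0,"wx":0,"wy":0,"wz":0,"grip":0},{"x":0,"y":0,"z":0,"wx":0,"wy":0,"wz":0,"grip":0}]'

```text
clock: 6.98
eef_pos: [560.8, 394.4, 46.4]
eef_rot: [-3.141, 0.0, -3.008]
wrist_force: [-2.2, -2.0, 0.3]
finger_gap: 0.5
```

```bash
python3 - <<'E'
from h import *
s=manip.read_state();print(s["eef_pos"],s["wrist_force"]);T=tooT(s);np.save("pics/T6.npy",T)
p,d=manip.camera("wrist");cv2.imwrite(f"pics/wrist6.png",p[:,:,::-1])
rep("wrist",p,T,(0,60,230,330))
E
```

```text
[560.754 394.407  46.374] [-2.229 -1.972  0.282]
253 [ 65.6 160.2] z 25 world [512.289 261.928] r 97.5 dirC 226.51 segdir 225.01 len 22.2
253 [ 65.6 160.2] z 36 world [510.538 268.588] r 93.3 dirC 223.24 segdir 225.01 len 21.0
180 [116.4 223.6] z 25 world [541.18  287.247] r 60.7 dirC 234.65 segdir 226.56 len 18.9
180 [116.4 223.6] z 36 world [537.846 292.52 ] r 57.8 dirC 229.29 segdir 226.56 len 17.9
```

>>> play_rows --commands '[{"x":-0.0016,"y":0,"z":0,"wx":0,"wy":0,"wz":0,"grip":0},{"x":0,"y":0,"z":0,"wx":0,"wy":0,"wz":0,"grip":0}]'

```text
clock: 7.28
eef_pos: [562.1, 394.9, 46.4]
eef_rot: [-3.142, -0.0, -3.008]
wrist_force: [-1.7, -1.8, 0.2]
finger_gap: 0.4
```

```bash
python3 - <<'E'
from h import *
s=manip.read_state();print(s["eef_pos"],s["wrist_force"]);T=tooT(s);np.save("pics/T7.npy",T)
p,d=manip.camera("wrist");cv2.imwrite(f"pics/wrist7.png",p[:,:,::-1])
rep("wrist",p,T,(0,60,230,330))
# line through pointer segment and wheel segment: collinearity
L=redlines("wrist",p,T,(0,60,230,330))
A=[onz("wrist",*L[0][i],25,T)[:2] for i in (2,3)];B=[onz("wrist",*L[1][i],36,T)[:2] for i in (2,3)]
print(A,B); d=np.mean(A,0)-np.mean(B,0);print("c-c dir",np.degrees(np.arctan2(*-d[::-1]))-7.65)
cv2.imwrite("pics/w7c.png",cv2.resize(p[80:380,0:400,::-1],None,fx=2,fy=2,interpolation=cv2.INTER_CUBIC))
E
```

```text
[562.135 394.895  46.409] [-1.722 -1.767  0.22 ]
253 [ 64.5 157.2] z 25 world [512.31  261.917] r 97.5 dirC 226.53 segdir 224.95 len 22.1
253 [ 64.5 157.2] z 36 world [510.636 268.599] r 93.2 dirC 223.29 segdir 224.95 len 20.9
177 [117.4 218.4] z 25 world [539.789 288.215] r 60.5 dirC 233.06 segdir 225.41 len 18.6
177 [117.4 218.4] z 36 world [536.609 293.456] r 57.8 dirC 227.76 segdir 225.41 len 17.6
[array([505.7  , 253.256]), array([519.12 , 270.806])] [array([531.397, 286.515]), array([541.987, 300.598])]
c-c dir 44.745498315517914
```

View pics/w7c.png

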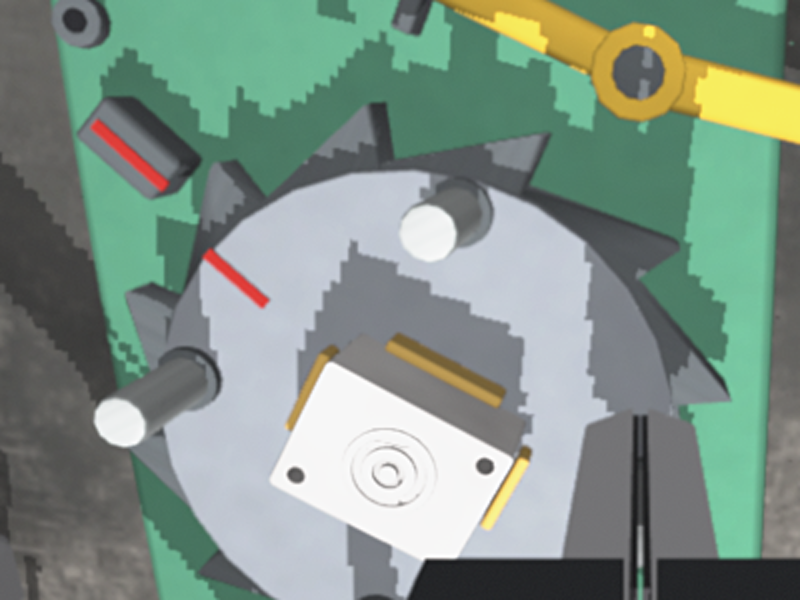

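>>> play_rows --commands '[{"x":0.01,"y":0,"z":0,"wx":0,"wy":0,"wz":0,"grip":0},{"x":0,"y":0,"z":-0.03,"wx":0,"wy":0,"wz":0,"grip":0},{"x":0,"y":0,"z":-0.03,"wx":0,"wy":0,"wz":0,"grip":0},{"x":0.013,"y":0.018,"z":0,"wx":0,"wy":0,"wz":0,"grip":0},{"x":0.013,"y":0.018,"z":0,"wx":0,"wy":0,"wz":0,"grip":0},{"x":0.014,"y":0.018,"z":0,"wx":0,"wy":0,"wz":0,"grip":0},{"x":0,"y":0,"z":0,"wx":0,"wy":0,"wz":0,"grip":0},{"x":0,"y":0,"z":0,"wx":0,"wy":0,"wz":0,"grip":0}]'

```text
clock: 8.32
eef_pos: [505.2, 441.8, 106.0]
eef_rot: [-3.141, -0.0, -3.008]
wrist_force: [0.4, 0.3, 0.5]
finger_gap: -0.1
```

```bash
python3 - <<'E'
from h import *
s=manip.read_state();print(s["eef_pos"],s["wrist_force"]);T=tooT(s);np.save("pics/T8.npy",T)
for n in ["wrist","scene"]:
    p,d=manip.camera(n);cv2.imwrite(f"pics/{n}8.png",p[:,:,::-1])
E
```

```text
[505.234 441.775 106.045] [0.374 0.263 0.524]
```

View pics/wrist8.png

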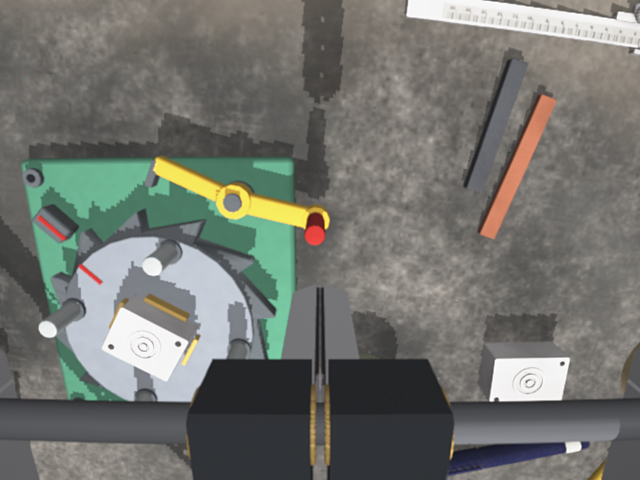

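View pics/scene8.png

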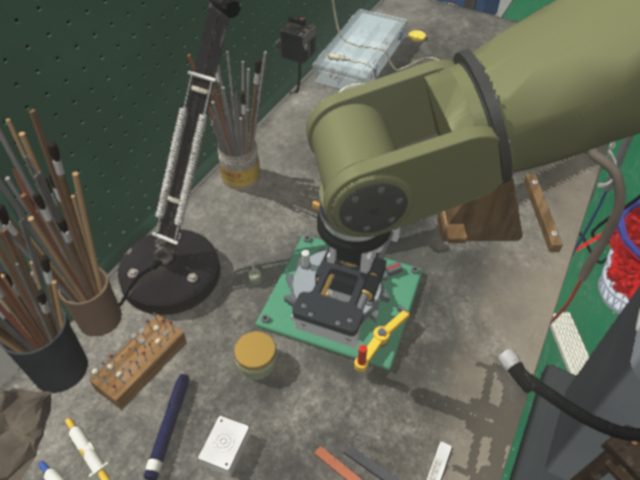

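```bash
python3 - <<'E'
from h import *
T=np.load("pics/T8.npy");w=onz("wrist",315.5,237,66,T);print("pin",w,"tool",(np.linalg.inv(T)@np.r_[w,1])[:3])
w2=onz("scene",361.5,351,66);print(w2)
p=cv2.imread("pics/wrist8.png")[:,:,::-1].copy()
L=[l for l in redlines("wrist",p,T,(0,200,150,330))]
A=[onz("wrist",*L[0][i],25,T)[:2] for i in (2,3)];B=[onz("wrist",*L[1][i],36,T)[:2] for i in (2,3)]
for X in (A,B):d=X[1]-X[0];print(np.degrees(np.arctan2(d[1],d[0])))
d=np.mean(B,0)-np.mean(A,0);print("cc",np.degrees(np.arctan2(d[1],d[0])))
E
```

```text
pin [484.351 436.158  66.   ] tool [21.43  -2.767 40.054]
[482.119 441.814  66.   ]
52.44963518193186
52.74899738255272
cc 52.37970187280248
```

>>> play_rows --commands '[{"x":0,"y":-0.002,"z":0.03,"wx":0,"wy":0,"wz":0,"grip":0},{"x":0,"y":0,"z":0.03,"wx":0,"wy":0,"wz":0,"grip":0},{"x":0,"y":0,"z":0,"wx":0,"wy":0,"wz":0,"grip":0},{"x":0.003,"y":0,"z":0,"wx":0,"wy":0,"wz":0,"grip":0},{"x":0.003,"y":0,"z":0,"wx":0,"wy":0,"wz":0,"grip":0},{"x":0.003,"y":0,"z":0,"wx":0,"wy":0,"wz":0,"grip":0},{"x":0.003,"y":0,"z":0,"wx":0,"wy":0,"wz":0,"grip":0},{"x":0.003,"y":0,"z":0,"wx":0,"wy":0,"wz":0,"grip":0}]'

```text
clock: 9.43
eef_pos: [490.6, 437.9, 46.7]
eef_rot: [3.141, 0.0, -3.008]
wrist_force: [0.5, 2.1, 0.1]
finger_gap: 0.8
```

>>> play_rows --commands '[{"x":0.0025,"y":0,"z":0,"wx":0,"wy":0,"wz":0,"grip":0},{"x":0.0025,"y":0,"z":0,"wx":0,"wy":0,"wz":0,"grip":0},{"x":0.002,"y":0,"z":0,"wx":0,"wy":0,"wz":0,"grip":0}]'

```text
clock: 9.8
eef_pos: [483.6, 436.9, 46.4]
eef_rot: [-3.142, -0.0, -3.008]
wrist_force: [0.1, 1.6, 1.1]
finger_gap: 0.3
```

```bash
python3 - <<'E'
from h import *
s=manip.read_state();print(s["eef_pos"],s["wrist_force"]);T=tooT(s);np.save("pics/T9.npy",T)
p,d=manip.camera("wrist");cv2.imwrite(f"pics/wrist9.png",p[:,:,::-1])
E
```

```text
[483.62  436.902  46.413] [0.117 1.575 1.137]
```

View pics/wrist9.png

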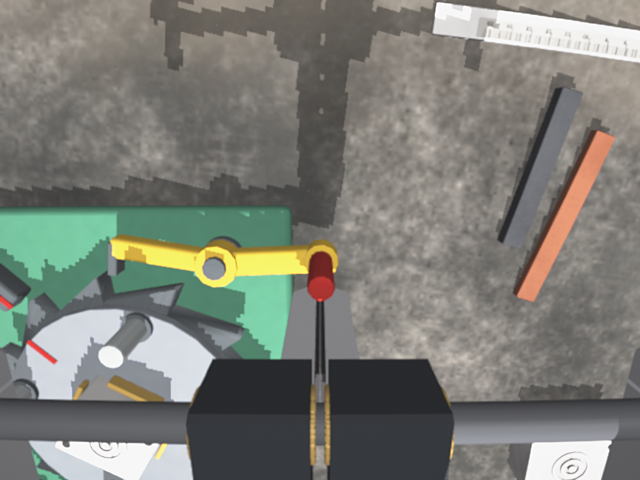

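>>> play_rows --commands '[{"x":0.002,"y":0,"z":0,"wx":0,"wy":0,"wz":0,"grip":0},{"x":0.002,"y":0,"z":0,"wx":0,"wy":0,"wz":0,"grip":0},{"x":0.002,"y":0,"z":0,"wx":0,"wy":0,"wz":0,"grip":0}]'

```text
clock: 10.22
eef_pos: [477.7, 436.0, 46.4]
eef_rot: [-3.141, -0.0, -3.008]
wrist_force: [0.5, 1.2, 0.4]
finger_gap: 0.4
```

>>> play_rows --commands '[{"x":0.001,"y":0,"z":0,"wx":0,"wy":0,"wz":0,"grip":0},{"x":0.001,"y":0,"z":0,"wx":0,"wy":0,"wz":0,"grip":0}]'

```text
clock: 10.48
eef_pos: [475.8, 435.7, 46.4]
eef_rot: [-3.141, -0.0, -3.008]
wrist_force: [0.8, -0.5, 0.2]
finger_gap: 0.6
```

>>> play_rows --commands '[{"x":0.001,"y":0,"z":0,"wx":0,"wy":0,"wz":0,"grip":0}]'

```text
clock: 10.6
eef_pos: [475.3, 435.6, 46.5]
eef_rot: [-3.142, 0.001, -3.008]
wrist_force: [7.7, 0.3, -2.8]
finger_gap: 0.5
```

```bash
python3 - <<'E'
from h import *
s=manip.read_state();print(s["eef_pos"],s["wrist_force"]);T=tooT(s);np.save("pics/T10.npy",T)
p,d=manip.camera("wrist");cv2.imwrite(f"pics/wrist10.png",p[:,:,::-1])
cv2.imwrite("pics/w10c.png",cv2.resize(p[160:360,60:360,::-1],None,fx=2.6,fy=2.6,interpolation=cv2.INTER_CUBIC))
E
```

```text
[475.345 435.603  46.499] [ 7.667  0.294 -2.84 ]
```

View pics/w10c.png

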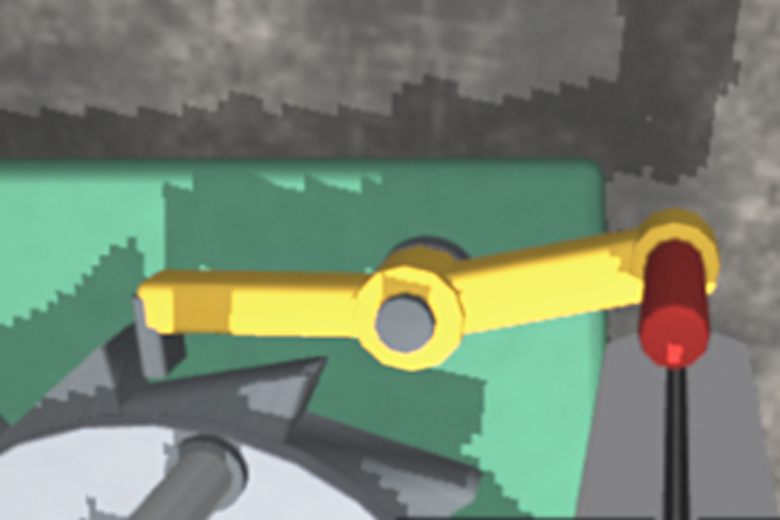

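>>> play_rows --commands '[{"x":-0.008,"y":0,"z":0,"wx":0,"wy":0,"wz":0,"grip":0},{"x":-0.002,"y":0,"z":-0.03,"wx":0,"wy":0,"wz":0,"grip":0},{"x":0,"y":0,"z":-0.04,"wx":0,"wy":0,"wz":0,"grip":0},{"x":0,"y":0,"z":-0.045,"wx":0,"wy":0,"wz":0,"grip":0},{"x":0,"y":0,"z":-0.044,"wx":0,"wy":0,"wz":0,"grip":0},{"x":0.027,"y":0,"z":0,"wx":0,"wy":0,"wz":0,"grip":0},{"x":0.027,"y":0,"z":0,"wx":0,"wy":0,"wz":0,"grip":0},{"x":0,"y":0,"z":0,"wx":0,"wy":0,"wz":0,"grip":0},{"x":0,"y":0,"z":0,"wx":0,"wy":0,"wz":0,"grip":0}]'

```text
clock: 11.78
eef_pos: [431.9, 429.9, 205.5]
eef_rot: [3.142, 0.0, -3.008]
wrist_force: [-0.6, -0.5, 0.3]
finger_gap: 0.6
```

```bash
python3 - <<'E'
from h import *
s=manip.read_state();print(s["eef_pos"],s["wrist_force"]);T=tooT(s);np.save("pics/T11.npy",T)
p,d=manip.camera("wrist");cv2.imwrite(f"pics/wrist11.png",p[:,:,::-1])
q,d=manip.camera("scene");cv2.imwrite(f"pics/scene11.png",q[:,:,::-1])
rep("wrist",p,T,(0,200,200,400))
cv2.imwrite("pics/w11c.png",cv2.resize(p[220:370,110:340,::-1],None,fx=3.4,fy=3.4,interpolation=cv2.INTER_CUBIC))
L=redlines("wrist",p,T,(0,200,200,400))
A=[onz("wrist",*L[0][i],25,T)[:2] for i in (2,3)];B=[onz("wrist",*L[1][i],36,T)[:2] for i in (2,3)]
d=np.mean(B,0)-np.mean(A,0);print("cc",np.degrees(np.arctan2(d[1],d[0])-.1335))
# red pin/yellow centroid, before vs after
for k in (1,11):
    im=cv2.imread(f"pics/{'w1' if k==1 else 'wrist11'}.png");Tk=np.load(f"pics/T{k}.npy")
    h=cv2.cvtColor(im,cv2.COLOR_BGR2HSV);m=((h[...,0]>20)&(h[...,0]<34)&(h[...,1]>150)&(h[...,2]>100)).astype(np.uint8);m[:235]=0;m[290:]=0;m[:,:190]=0;m[:,330:]=0
    ys,xs=np.nonzero(m);
    nose=xs<240;tail=(xs>275)&(xs<305)
    a=onz("wrist",xs[nose].mean(),ys[nose].mean(),30,Tk);b=onz("wrist",xs[tail].mean(),ys[tail].mean(),30,Tk)
    print(k,a,b,np.degrees(np.arctan2(*(b-a)[1::-1])))
E
```

```text
[431.916 429.912 205.54 ] [-0.587 -0.534  0.326]
54 [132.6 278.8] z 25 world [512.567 261.653] r 97.6 dirC 226.74 segdir 225.06 len 20.2
54 [132.6 278.8] z 36 world [507.644 266.459] r 96.8 dirC 222.71 segdir 225.06 len 19.6
25 [160.8 311.2] z 25 world [542.64  289.169] r 58.3 dirC 235.04 segdir 225.99 len 16.2
25 [160.8 311.2] z 36 world [536.799 293.133] r 57.9 dirC 228.09 segdir 225.99 len 15.7
cc 44.765173312217854
1 [479.022 345.619  30.   ] [463.591 408.935  30.   ] 103.69638484759979
11 [479.83  344.646  30.   ] [463.776 407.085  30.   ] 104.41983176268087
```

View pics/w11c.png

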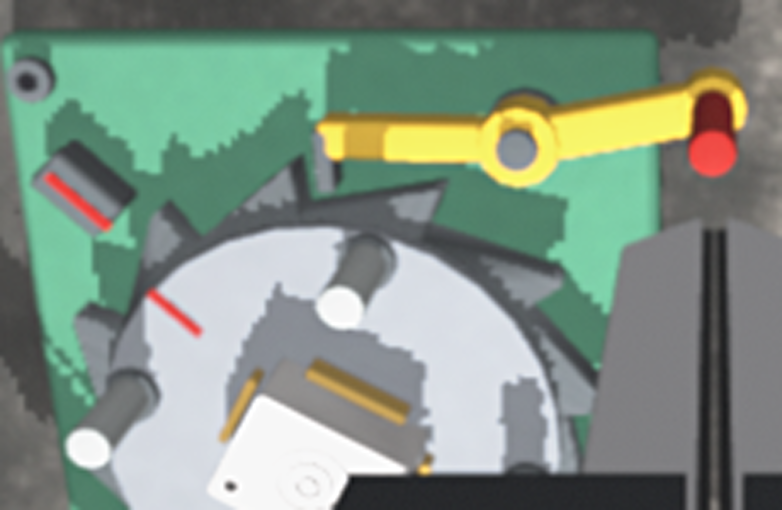

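View pics/scene11.png

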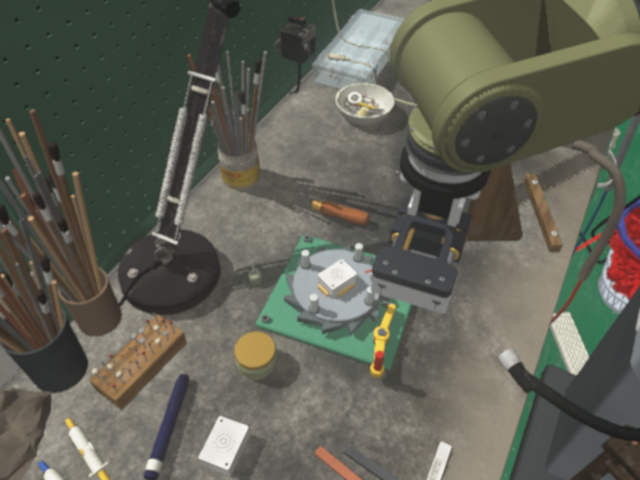

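```bash
python3 - <<'E'
from h import *
for k,u,v,pu,pv in ((1,706,162,510,155),(11,712,155,517,148)):
    T=np.load(f"pics/T{k}.npy");a=onz("wrist",110+u/3.4,220+v/3.4,66,T);b=onz("wrist",110+pu/3.4,220+pv/3.4,36,T);d=a-b
    print(k,a,b,np.hypot(*d[:2]),np.degrees(np.arctan2(d[1],d[0])))
a=cv2.imread("pics/scene0.png");b=cv2.imread("pics/scene11.png")
print([cv2.absdiff(a,b)[y0:y1,x0:x1].mean() for x0,y0,x1,y1 in((232,330,280,382),(300,190,380,228),(240,262,268,292))])
E
```

```text
1 [462.007 433.584  66.   ] [477.452 383.182  36.   ] 52.71481055144475 107.03731923172293
11 [461.735 433.123  66.   ] [477.009 383.156  36.   ] 52.24964556247745 106.99642703853021
[np.float64(5.209001068376068), np.float64(4.0106359649122805), np.float64(4.119047619047619)]
```

Pawl is back at its start angle (106.996° against 107.037°) and the side items are unmoved. The arm is clear, so I'm handing in.

```bash
python3 -c "
from cell import manip
print(manip.sign_off(), manip.read_state()['clock'])"
```

```text
the job is handed in; nothing more can be done
the job is handed in; nothing more can be done
```

The job is done and handed in at about 12 s on the robot's clock, with the arm clear of everything.

**What I did:** With shut fingertips I pushed the pawl's red pin about 20 mm towards +x, swinging the nose out by roughly 0.4 rad. I then pushed the wheel back clockwise by pin b until the red lines met. Last, I pushed the pawl back in until the force rose to about 8 N at its end stop; forces before that stayed around 4 N or less.

**Last checks:**
- **Wheel:** The red lines agree to within about 1°. Their directions in the last picture were 226.0° for the wheel and 225.1° for the pointer. That line is only about 25 pixels there; two closer views gave 0.3–0.5°. The line joining the two ran at 224.8°, against the nominal 225°.
- **Pawl:** The red pin's bearing from the pivot was 107.00°, against 107.04° at the start, so the pawl is fully in. A rougher check on the yellow outline differed by 0.7°, which I put down to measurement noise.
- **Insert and other items:** The insert sits in its nest and was never approached. The file handle, felt bob and paste pot look unmoved against the first picture.
- **Disagreements:** The wrist and bench cameras differed by about 2 mm in absolute position, which is within the calibration. In one view of the swung-out red pin they differed by about 6 mm along the pin's free side. I did not resolve that, but the pushes did not depend on it.

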